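# Load the gift tray, spouts to the front

### The arm

A 6-joint arm with a two-finger parallel gripper is mounted at the origin on the work surface. World frame = base frame: x ahead of the robot, y to its left, z up, the work surface at z = 0. Lengths are in m, angles in rad, forces in N, time in s.
With the tool pointing down it reaches from about 0.35 to 0.975 m from the base axis. Payload 4.9 kg.
Tool frame: the origin (TCP) lies at the very end of the fingers, on their centre line; the grasp point (between the pads) lies 19 mm behind it; z points along the fingers, y is the line along which they close (so a half turn about z gives the same grasp; the last joint's range is limited). The gripper opens to 85 mm and grips with 20 to 120 N. Pads are 22 mm wide; open, the fingers measure 114 mm over their backs; the gripper's body (76 mm by 85 mm) begins 54 mm behind the grasp point. The pads swing forward as they close: fully open they stand 13 mm farther back than shut.
Start: joints at [1.172, 0.053, 1.613, -0, 1.476, -0.119], TCP at [0.173, 0.601, 0.231] pointing down, gripper open.
Joint ranges: [-3.01, 3.01], [-1.01, 2.22], [0.06, 2.58], [-1.02, 4.17], [0.09, 2.62], [-3.14, 3.14]. Speed limits (rad/s): [2.57, 2.57, 3.14, 3.14, 3.14, 3.14].

### API

Orientations are given as a rotation vector (axis times angle).
In Python, from station import get_obs, get_image, finish_job gives the robot as it stands. The module is installed in compiled form; this text tells all that it offers.
- The arm moves only by the tool carry_out, never from a script. Its argument "rows" is a list of rows, each a list of 7 numbers: the turn, a rotation vector about the tool's x, y, z as a fraction of full scale, then the shift along the tool's x, y, z as a fraction of full scale, then the closure, from -1 (fully open) to 1 (shut). A call has 1 to 5 rows; each row is the pose to reach, as a shift and turn from the pose commanded when the call began, along the tool's axes at that moment, turning the shorter way round; what a row does not reach only later rows make up. Full scale, the value 1, is 300 mm for a shift and pi rad for a turn. A row lasts 1/10 s, in which the tool goes at most 50 mm and 8.59 degrees, less where a joint would pass 70% of its speed; a pose out of reach is approached as far as the arm can. A call with a number of a shift or a turn outside -1 to 1 is refused whole. A call with a gripper value outside its range is refused whole. The fingers move at their own pace and stop on an object; "force" is the grip in N (left out, the last holds). Time passes only in rows, so rows that repeat a pose let the fingers close. It gives the time, the measured TCP pose, the force, the opening and the grip force at its end, in the units of the state.
- get_obs(): the state, without advancing time (a new reading comes with each control period).
- get_image(name): name is "side" or "top"; returns a dict with "img" (480x640x3 uint8, blue, green, red), "mtx" (3x3 intrinsics, pixels), "D" ([k1, k2, p1, p2, k3] as OpenCV has them; the pictures are not rectified), "R" (3x3) and "t" (3): a world point X has camera coordinates R X + t. Camera axes: x right, y down, z forward; pixel columns grow to the right and rows downward; lengths in m; the calibration is good to about 2 mm. A picture is of the moment at which its call begins. There is no depth.
- finish_job(): hands the job in; it is judged then, once.
The state is a dict: "t": time; "q": joint angles; "dq": joint speeds; "effort": joint torques, N m; "tool_pos": TCP position; "tool_rot": TCP orientation; "contact_force": force on the tool from outside, world axes, zero at the start; "wrist_torque": the same for the moment, N m; "opening": finger opening in m; "grip_force": force on a finger pad.
Only numpy, scipy, OpenCV 4.12 (cv2) and the standard library are available. Lean on these libraries where they do the work, as an engineer would, in place of code of your own. Each camera call takes 0.05 s, during which the arm holds its last target. There are 200 camera calls.

### The job

Take the two pump bottles out of the slanted display stand and stand them upright on the floor of the cardboard gift tray, one on each side of the candle, both spouts pointing straight out over the tray's low front wall. Set them down gently so that the light tray neither shifts nor tips on its narrow riser, and leave the candle, the carton in the stand and all the other goods where they are.

Things in the scene. Friction and masses are not known exactly. Their poses are not given: they have to be found in the camera images.
- bottle_a_mid (a point): white square pump bottle, body 56 x 56 mm, 96 mm tall, black pump on top, 133 mm tall over all, 0.2 to 0.45 kg. It starts leaning 25 degrees in the stand, spout to the stand's left or right. Grip it 75 to 90 mm above its underside, across the two faces beside the spout's (along its y). Point: on its axis, 66.5 mm above the underside; z up the bottle, x where the spout points
- bottle_a: the same pump bottle as point bottle_a_mid; origin at the centre of its underside, x where the spout points, z up the bottle. The black neck is up to 44 mm wide at its foot; the spout, 11 mm wide, reaches 40 mm out from the axis at 123 to 132 mm height; a pale label is on the body's face below it
- bottle_b_mid (a point): white square pump bottle, body 56 x 56 mm, 96 mm tall, black pump on top, 133 mm tall over all, 0.2 to 0.45 kg. It starts leaning 25 degrees in the stand, spout to the stand's left or right. Grip it 75 to 90 mm above its underside, across the two faces beside the spout's (along its y). Point: on its axis, 66.5 mm above the underside; z up the bottle, x where the spout points
- bottle_b: the same pump bottle as point bottle_b_mid; origin at the centre of its underside, x where the spout points, z up the bottle. The black neck is up to 44 mm wide at its foot; the spout, 11 mm wide, reaches 40 mm out from the axis at 123 to 132 mm height; a pale label is on the body's face below it
- stand: fixed plywood stand, 306 mm along y; three bays 110 mm apart in y hold the bottles and a carton in any order, tops leaning 25 deg to its -x (towards the robot). Measured along the bottles: back rest behind them (-x) 45 mm high, blocks between bays 25 mm, front lip 12 mm. Bottles come out along their own axes. Origin on the table; bay floor centres 30 mm above it and 30 mm to +x
- tray: loose cardboard tray, 90 g, 118 mm in x, 290 mm in y; floor 3 mm thick, walls 4 mm thick, 35 mm high save the front one (+x side), 14 mm. Origin: centre of its underside, 40 mm above the table on a riser 150 mm long, so its ends overhang. The candle is in its middle; a bottle's place is about 95 mm to either side of the centre in y, midway in x. Stand and tray are on opposite sides of the robot, either way
- tray_front (a point): middle of the tray's low front wall, on its top edge, 57 mm along the tray's +x from its centre; axes as the tray's
- riser: fixed dark wooden block under the tray, 100 mm in x, 150 mm in y, 40 mm tall; origin at the centre of its underside
- candle_mid (a point): candle jar with wooden lid, 62 mm wide, 70 mm tall, loose, in the middle of the tray, to stay there. This point is on its axis, 35 mm above its underside
- carton_mid (a point): cardboard carton 56 x 56 x 80 mm without a pump, standing in one of the stand's bays, to stay there. This point is at its centre
- soap_box_mid (a point): soap carton lying near the robot, 90 x 60 x 35 mm; a bystander, to be left where it is. This point is on its axis, 18 mm above its underside
- jar_mid (a point): jar with wooden lid, 70 mm wide, 80 mm tall, towards the far side; a bystander, to be left where it is. This point is on its axis, 40 mm above its underside
- diffuser_mid (a point): closed green glass diffuser bottle, 68 mm wide, 104 mm tall, towards the far side; a bystander, to be left where it is. This point is on its axis, 50 mm above its underside
- bowl_mid (a point): blue ceramic bowl, 100 mm wide, 40 mm tall, near the robot; a bystander, to be left where it is. This point is on its axis, 20 mm above its underside
- gift_box_mid (a point): black gift box with a pale band, 110 x 80 x 50 mm, towards the far side; a bystander, to be left where it is. This point is on its axis, 25 mm above its underside
Things that resemble listed ones, but are neither listed nor needed, are in the scene too. Leave any orange or purple look-alike of the bottle_a alone.

How it is judged:
By the outcome, as a careful person would: the job done as asked, in the order asked, and still so for the second after the job is handed in, with the robot touching nothing.
It also fails if it takes over 72 s, if anything falls off the work surface, if the arm or the gripper's body presses on something with over 40 N, if the wrist force passes 120 N, or if a joint passes its speed limit or range.

## Working session

There is one attempt and no reset: what is moved stays moved. The work goes in short steps, Python scripts to look and compute and a tool call to move; the robot and the scene stay as the last step left them, time stands still between calls to the robot, and variables do not carry over. Pictures are saved under pics/ and viewed, at most 10 in all, crops included, and the job is handed in when it is done.

Besides the shell and the picture viewer there is one more tool, called after "Request:" as name(argument=value, ...) on one line, values as JSON. carry_out: Moves the arm, as the interface text tells. Shift numbers are shares of 300 mm and turn numbers shares of pi rad, none past 1 either way. Its arguments: {"type":"object","properties":{"rows":{"type":"array"},"force":{"type":"number"}},"required":["rows"]}

```bash
mkdir -p pics
python3 - <<'E'
from station import *
import cv2
for n in("side","top"):
    d=get_image(n); cv2.imwrite(f"pics/{n}0.png",d["img"]); print(n,d["mtx"].round(1).tolist(),d["D"],d["R"].round(3).tolist(),d["t"])
print(get_obs())
E
```

```text
side [[550.2, 0.0, 324.3], [0.0, 550.2, 236.2], [0.0, 0.0, 1.0]] [-0.15691973  0.          0.          0.          0.        ] [[0.753, -0.658, 0.014], [-0.473, -0.555, -0.685], [0.458, 0.509, -0.728]] [-0.41143846  0.23777331  0.96784714]
top [[504.1, 0.0, 319.3], [0.0, 504.1, 239.9], [0.0, 0.0, 1.0]] [0.0233549 0.        0.        0.        0.       ] [[0.023, -1.0, -0.008], [-0.981, -0.021, -0.194], [0.193, 0.012, -0.981]] [-0.05239934  0.48611396  1.23689235]
{'t': 0.1, 'q': array([ 1.17199427e+00,  5.33010142e-02,  1.61419668e+00,  1.00253441e-05,
        1.47602036e+00, -1.18972617e-01]), 'dq': array([ 0.00042569, -0.001123  , -0.00448905,  0.0001363 ,  0.00235774,
       -0.00070241]), 'effort': array([ 2.04642021e-06, -3.94904959e+01, -3.71363211e+01, -1.43262428e-04,
        3.90848887e-03,  9.83761083e-06]), 'tool_pos': array([0.1723711 , 0.60015083, 0.23015578]), 'tool_rot': array([-4.38053542e-01, -3.11039347e+00,  2.91913781e-03]), 'contact_force': array([ 0.22129809, -0.41777204, -0.28998559]), 'wrist_torque': array([-0.00726762,  0.01671726,  0.02555059]), 'grip_force': 0.0, 'opening': 0.08541757999131669}
```

View pics/side0.png

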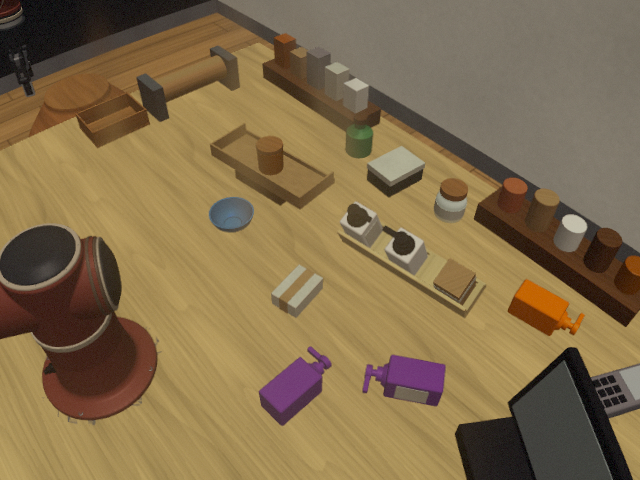

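View pics/top0.png

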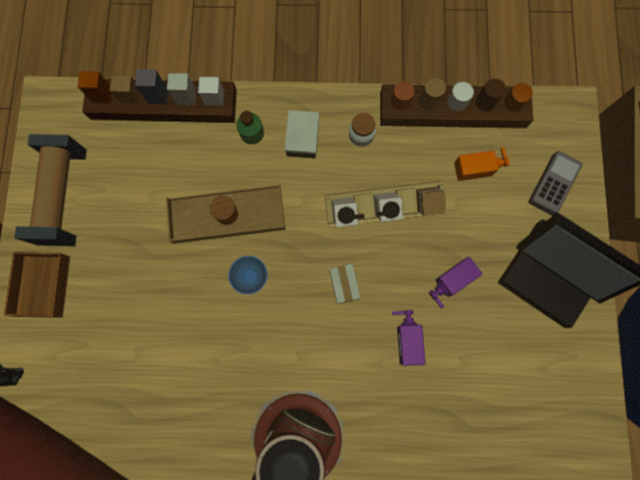

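The side view shows the tray at about (270,165) with the candle at (270,155). The stand runs from (345,235) to (480,300), with two bottles at its left and middle and the carton on the right. The top view agrees: tray at (227,213), stand at (385,203). I'll zoom in on both.

```bash
cat > h.py <<'E'
import numpy as np, cv2
from station import *
def ray(d,p):
    u=cv2.undistortPoints(np.array([[p]],float),d["mtx"],d["D"])[0,0]
    R=np.array(d["R"]);return -R.T@np.array(d["t"]), R.T@np.array([u[0],u[1],1.])
def plane(d,p,z):
    o,r=ray(d,p); return o+r*(z-o[2])/r[2]
def proj(d,X):
    return cv2.projectPoints(np.array(X,float).reshape(-1,1,3),cv2.Rodrigues(np.array(d["R"]))[0],np.array(d["t"]),d["mtx"],d["D"])[0][:,0]
def tri(d1,p1,d2,p2):
    o1,r1=ray(d1,p1);o2,r2=ray(d2,p2)
    s=np.linalg.lstsq(np.c_[r1,-r2],o2-o1,rcond=None)[0]
    a,b=o1+s[0]*r1,o2+s[1]*r2; return (a+b)/2,np.linalg.norm(a-b)
def up(img,x0,y0,w,h,k): return cv2.resize(img[y0:y0+h,x0:x0+w],None,fx=k,fy=k,interpolation=cv2.INTER_CUBIC)
E
python3 - <<'E'
from h import *
s=cv2.imread("pics/side0.png");t=cv2.imread("pics/top0.png")
cv2.imwrite("pics/c1.png",np.vstack([up(t,160,170,133,80,6)[:300*2],])[:600,:798])
cv2.imwrite("pics/c2.png",up(t,320,175,133,60,6))
cv2.imwrite("pics/c3.png",up(s,200,115,300,200,2.6))
a=up(t,160,175,300,70,2.6666)*1; b=up(s,200,115,300,200,2)
E
```

```text
(no output)
```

View pics/c1.png

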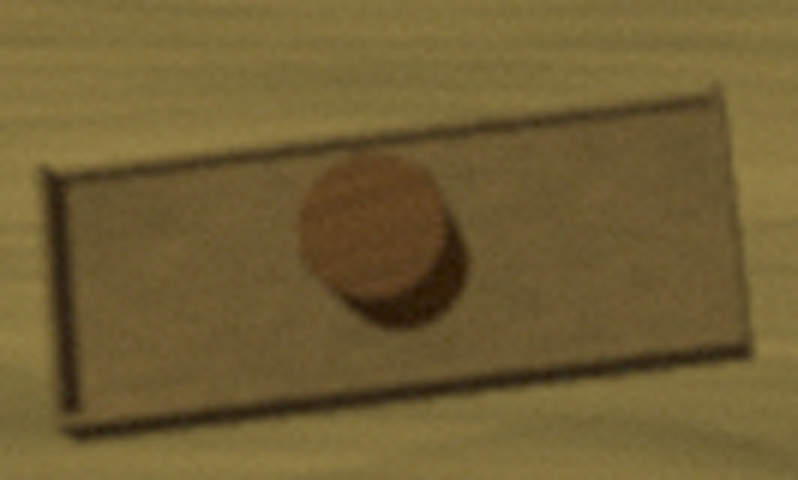

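View pics/c2.png

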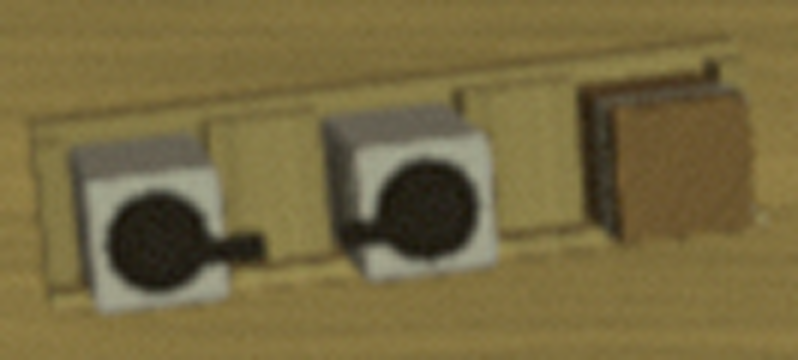

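View pics/c3.png

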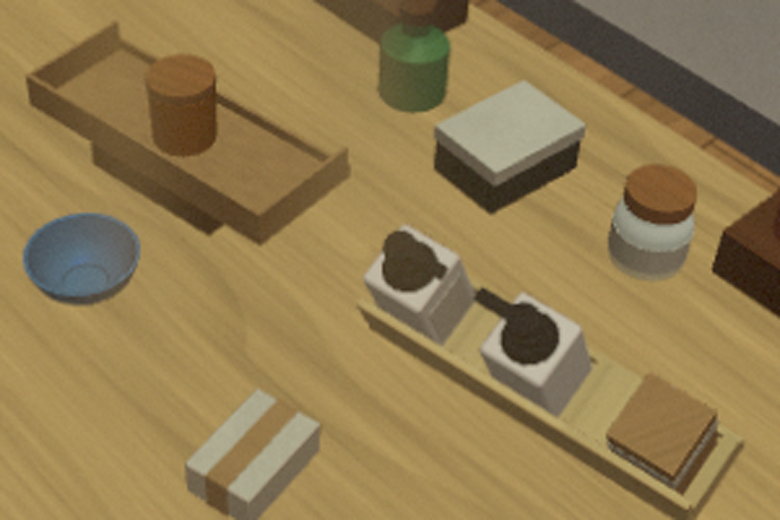

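The crops show these things:
- **Tray:** the far wall (+x world) is lower than the end walls, whose corner spikes at c1 (45,168) and (718,88) stand above it. So the tray front faces away from the robot.
- **Left bottle:** spout points right, tip at c2 (262,247).
- **Middle bottle:** spout points left, tip at c2 (345,233).
- **Carton:** in the right bay.

Run:
```python
from h import *
np.set_printoptions(precision=4,suppress=True)
T=get_image("top");S=get_image("side")
c1=lambda p:(160+p[0]/6-.4,170+p[1]/6-.4); c2=lambda p:(320+p[0]/6-.4,175+p[1]/6-.4); c3=lambda p:(200+p[0]/2.6-.3,115+p[1]/2.6-.3)
print("tops")
P=[]
for n,q,z in(("b1",[(88,182),(213,166),(228,296),(102,311)],.1170),("b2",[(357,143),(485,125),(497,262),(370,280)],.1170),("carton",[(612,105),(745,88),(752,228),(625,240)],.1025)):
    X=np.array([plane(T,c2(p),z) for p in q]); c=X.mean(0); 
    # proper heights: upper two (far) lie higher by 28*sin25=11.8mm
    X=np.array([plane(T,c2(p),z+s*.0118) for p,s in zip(q,(1,1,-1,-1))]);c=X.mean(0);P.append(c)
    print(n,c,"sides",[np.linalg.norm(X[i]-X[i-1]).round(4) for i in range(4)])
for n,pt,ps in(("b1",[(88,182),(213,166),(228,296),(102,311)],[(410,228),(468,268),(430,302),(366,276)][:]),):
    pass
print("dist",np.linalg.norm(P[0]-P[1]),np.linalg.norm(P[1]-P[2]))
d=P[2]-P[0];print("stand yaw deg",np.degrees(np.arctan2(d[0],-d[1]))," b1b2",np.degrees(np.arctan2((P[1]-P[0])[0],-(P[1]-P[0])[1])))
print("tray corners z=.075")
q=[(45,168),(718,88),(750,345),(68,432)]
X=np.array([plane(T,c1(p),.075) for p in q]);print(X,X.mean(0));e=X-np.roll(X,1,0);print(np.linalg.norm(e,axis=1))
for a,b in((0,1),(3,2)):
    d=X[b]-X[a];print("yaw",np.degrees(np.arctan2(d[0],-d[1])))
print("side tri far-right spike",tri(T,c1((718,88)),S,c3((347,150))),"far-left",tri(T,c1((45,168)),S,c3((117,25))),"near-right",tri(T,c1((750,345)),S,c3((261,213))))
print("candle top",tri(T,c1((373,225)),S,c3((182,75))),plane(T,c1((373,225)),.113))
# bottle pump-top corner checks
print("b1 far-left top",tri(T,c2((88,182)),S,c3((410,228))),"b2 near-left?",tri(T,c2((357,143)),S,c3((522,297))))
```

```text
tops
b1 [ 0.5377 -0.1055  0.117 ] sides [np.float64(0.0537), np.float64(0.0508), np.float64(0.0542), np.float64(0.0517)]
b2 [ 0.5551 -0.2145  0.117 ] sides [np.float64(0.0567), np.float64(0.0522), np.float64(0.0567), np.float64(0.0524)]
carton [ 0.5769 -0.3214  0.1025] sides [np.float64(0.0566), np.float64(0.0549), np.float64(0.0583), np.float64(0.0527)]
dist 0.11033823807373677 0.11011117267950962
stand yaw deg 10.285548006206774  b1b2 9.070704445581857
tray corners z=.075
[[0.5825 0.3462 0.075 ]
 [0.6238 0.0634 0.075 ]
 [0.5124 0.0458 0.075 ]
 [0.4694 0.3275 0.075 ]] [0.547  0.1957 0.075 ]
[0.1147 0.2858 0.1128 0.2849]
yaw 8.307113563069025
yaw 8.689165535853256
side tri far-right spike (array([0.6253, 0.063 , 0.0734]), np.float64(0.0022558004298499834)) far-left (array([0.5842, 0.3474, 0.0707]), np.float64(0.0009782397591157148)) near-right (array([0.5132, 0.0445, 0.0791]), np.float64(0.003838232079051286))
candle top (array([0.5518, 0.1979, 0.1124]), np.float64(0.001987320183103324)) [0.5508 0.1982 0.113 ]
b1 far-left top (array([ 0.5617, -0.0778,  0.1204]), np.float64(0.0037774473628333295)) b2 near-left? (array([ 0.5781, -0.1851,  0.1188]), np.float64(0.0023475210704576024))
```

```bash
cat >> h.py <<'E'
from scipy.spatial.transform import Rotation as Ro
Z=np.array([0,0,1.]); D=np.radians
th=D(8.6); xs=np.array([np.cos(th),np.sin(th),0]); ys=np.array([-np.sin(th),np.cos(th),0])
AX=-np.sin(D(25))*xs+np.cos(D(25))*Z
TOP={1:np.array([.5380,-.1053,.117]),2:np.array([.5545,-.2141,.117])}
def RM(y,z): return Ro.from_matrix(np.c_[np.cross(y,z),y,z])
RG=RM(np.cos(D(25))*xs+np.sin(D(25))*Z,-AX)
def grasp(i,h): return TOP[i]+(h-.096)*AX          # TCP h above the underside
def RP(i): a=th+(D(90) if i==1 else -D(90)); return RM(np.array([np.cos(a),np.sin(a),0]),-Z)
TR=np.array([.5485,.1965,.043])
PL={1:TR+.095*ys,2:TR-.095*ys}
def rows(*way):
    """print the rows leading from the measured pose through way points (pos,Rot), each from the one before"""
    o=get_obs();p,R=np.array(o["tool_pos"]),Ro.from_rotvec(o["tool_rot"])
    for P,Q in way:
        rv=(R.inv()*Q).as_rotvec();d=R.inv().apply(P-p)
        print(np.r_[rv/np.pi,d/.3].round(3).tolist(),"mm",round(1e3*np.linalg.norm(d)),"deg",round(np.degrees(np.linalg.norm(rv))),"to",np.round(P,3))
        p,R=P,Q
E
python3 - <<'E'
from h import *
o=get_obs();p0=o["tool_pos"];R0=Ro.from_rotvec(o["tool_rot"])
pre=grasp(1,.155); P1=np.array([.36,.45,.28]);P2=np.array([.46,.22,.28]);
K=R0.inv()*RG
f=lambda s:R0*Ro.from_rotvec(K.as_rotvec()*s)
rows((P1,f(.34)),(P2,f(.67)),(np.array([.46,.0,.28]),RG),(pre,RG),(grasp(1,.064),RG))
E
```

```text
[-0.042, -0.027, 0.121, -0.739, -0.309, -0.165] mm 245 deg 24 to [0.36 0.45 0.28]
[-0.041, -0.026, 0.118, -0.735, -0.399, -0.015] mm 251 deg 23 to [0.46 0.22 0.28]
[-0.041, -0.026, 0.118, -0.634, -0.362, -0.073] mm 220 deg 23 to [0.46 0.   0.28]
[0.0, 0.0, 0.0, -0.386, -0.044, 0.382] mm 163 deg 0 to [ 0.513 -0.109  0.17 ]
[0.0, 0.0, 0.0, 0.0, -0.0, 0.303] mm 91 deg 0 to [ 0.551 -0.103  0.088]
```

Request:
carry_out(rows=[[-0.042,-0.027,0.121,-0.739,-0.309,-0.165,-1],[-0.042,-0.027,0.121,-0.739,-0.309,-0.165,-1],[-0.042,-0.027,0.121,-0.739,-0.309,-0.165,-1],[-0.042,-0.027,0.121,-0.739,-0.309,-0.165,-1],[-0.042,-0.027,0.121,-0.739,-0.309,-0.165,-1]], force=60)

```text
t: 0.7
tool_pos: [0.361, 0.4488, 0.2813]
tool_rot: [0.984, 2.87, 0.18]
contact_force: [0.5, 0.3, 0.4]
opening: 0.0859
grip_force: 0.0
```

Request:
carry_out(rows=[[-0.041,-0.026,0.118,-0.735,-0.399,-0.015,-1],[-0.041,-0.026,0.118,-0.735,-0.399,-0.015,-1],[-0.041,-0.026,0.118,-0.735,-0.399,-0.015,-1],[-0.041,-0.026,0.118,-0.735,-0.399,-0.015,-1],[-0.041,-0.026,0.118,-0.735,-0.399,-0.015,-1]])

```text
t: 1.2
tool_pos: [0.46, 0.2195, 0.2807]
tool_rot: [1.448, 2.542, 0.339]
contact_force: [1.0, -0.3, 0.8]
opening: 0.0859
grip_force: 0.0
```

Request:
carry_out(rows=[[-0.041,-0.026,0.118,-0.634,-0.362,-0.073,-1],[-0.041,-0.026,0.118,-0.634,-0.362,-0.073,-1],[-0.041,-0.026,0.118,-0.634,-0.362,-0.073,-1],[-0.041,-0.026,0.118,-0.634,-0.362,-0.073,-1],[-0.041,-0.026,0.118,-0.634,-0.362,-0.073,-1]])

```text
t: 1.7
tool_pos: [0.4597, -0.0025, 0.2805]
tool_rot: [1.841, 2.131, 0.475]
contact_force: [0.8, 0.2, -0.2]
opening: 0.0851
grip_force: 0.0
```

Run:
```python
from h import *
o=get_obs();print(o["t"],o["q"].round(2))
rows((grasp(1,.155),RG),(grasp(1,.064),RG))
```

```text
1.7 [-0.28 -0.72  2.18  0.18  1.29 -0.44]
[0.001, 0.001, -0.001, -0.377, -0.042, 0.385] mm 162 deg 0 to [ 0.513 -0.109  0.17 ]
[0.0, 0.0, 0.0, 0.0, -0.0, 0.303] mm 91 deg 0 to [ 0.551 -0.103  0.088]
```

Request:
carry_out(rows=[[0,0,0,-0.377,-0.042,0.385,-1],[0,0,0,-0.377,-0.042,0.385,-1],[0,0,0,-0.377,-0.042,0.385,-1],[0,0,0,-0.377,-0.042,0.385,-1],[0,0,0,-0.377,-0.042,0.385,-1]])

```text
t: 2.2
tool_pos: [0.5134, -0.1053, 0.1679]
tool_rot: [1.844, 2.138, 0.476]
contact_force: [-0.0, -0.5, 0.4]
opening: 0.0848
grip_force: 0.0
```

Run:
```python
from h import *
o=get_obs();print(o["t"],o["q"].round(2))
rows((grasp(1,.064),RG))
S=get_image("side");T=get_image("top")
cv2.imwrite("pics/pre.png",np.hstack([up(S["img"],330,150,100,120,4),up(T["img"],310,150,100,120,4)]))
```

```text
2.2 [-0.48 -0.42  2.17  0.29  1.05 -0.73]
[-0.001, -0.001, -0.001, -0.013, 0.002, 0.295] mm 88 deg 0 to [ 0.551 -0.103  0.088]
```

View pics/pre.png

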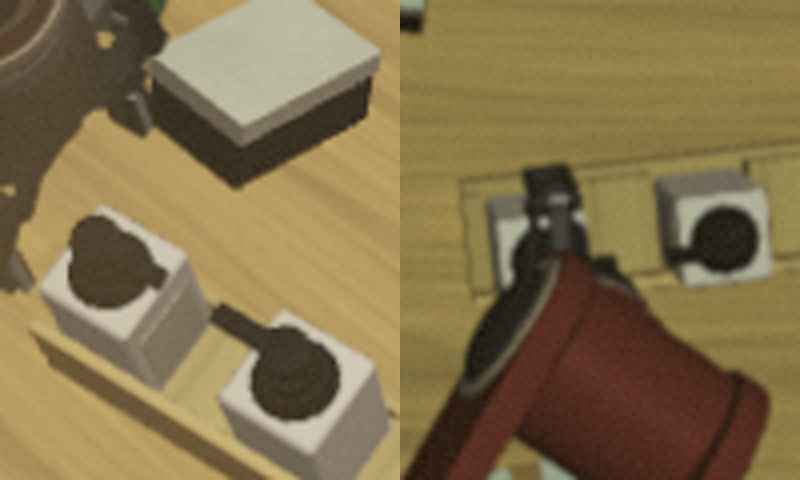

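The fingers straddle the left bottle, with tips at about (20,270) and (140,110) in the side crop and the pump between them. I'll go down along the axis.

Request:
carry_out(rows=[[0,0,0,-0.013,0,0.08,-1],[0,0,0,-0.013,0,0.16,-1],[0,0,0,-0.013,0,0.23,-1],[0,0,0,-0.013,0,0.28,-1],[0,0,0,-0.013,0.0,0.295,-1]])

```text
t: 2.8
tool_pos: [0.5526, -0.1015, 0.091]
tool_rot: [1.834, 2.139, 0.478]
contact_force: [-0.4, 1.3, 0.2]
opening: 0.0855
grip_force: 0.0
```

Request:
carry_out(rows=[[0,0,0,0,0,0,-0.3],[0,0,0,0,0,0,0],[0,0,0,0,0,0,0.2],[0,0,0,0,0,0,0.5],[0,0,0,0,0,0,1]], force=60)

```text
t: 3.3
tool_pos: [0.5518, -0.103, 0.0919]
tool_rot: [1.836, 2.138, 0.477]
contact_force: [-8.7, 0.9, 5.6]
opening: 0.0555
grip_force: 61.4
```

Request:
carry_out(rows=[[0,0,0,0,0,0,1],[0,0,0,0,0,0,1],[0,0,0,0,0,0,1]])

```text
t: 3.6
tool_pos: [0.5518, -0.103, 0.092]
tool_rot: [1.836, 2.138, 0.477]
contact_force: [-9.1, 0.4, 5.7]
opening: 0.0555
grip_force: 61.4
```

Run:
```python
from h import *
o=get_obs();print(o["t"],o["q"].round(2))
p=o["tool_pos"];print("h err",(p-grasp(1,.064))@AX)
rows((grasp(1,.064),RG),(grasp(1,.144),RG),(grasp(1,.144)+[-.02,.03,.09],RG))
```

```text
3.6 [-0.44 -0.21  2.15  0.32  0.86 -0.76]
h err 0.0034074996465276682
[0.0, -0.001, 0.0, -0.001, -0.007, 0.011] mm 4 deg 0 to [ 0.551 -0.103  0.088]
[0.0, 0.0, 0.0, -0.0, 0.0, -0.267] mm 80 deg 0 to [ 0.518 -0.108  0.161]
[0.0, 0.0, 0.0, 0.109, 0.081, -0.293] mm 97 deg 0 to [ 0.498 -0.078  0.251]
```

Request:
carry_out(rows=[[0,0,0,0,0,-0.03,1],[0,0,0,0,0,-0.08,1],[0,0,0,0,0,-0.15,1],[0,0,0,0,0,-0.22,1],[0,0,0,0,0,-0.27,1]])

```text
t: 4.1
tool_pos: [0.5177, -0.1084, 0.1657]
tool_rot: [1.836, 2.136, 0.477]
contact_force: [1.1, -0.4, -4.2]
opening: 0.0553
grip_force: 66.2
```

Request:
carry_out(rows=[[0,0,0,0.03,0.02,-0.08,1],[0,0,0,0.06,0.05,-0.18,1],[0,0,0,0.11,0.08,-0.27,1],[0,0,0,0.11,0.08,-0.27,1]])

```text
t: 4.5
tool_pos: [0.5021, -0.0775, 0.2538]
tool_rot: [1.828, 2.131, 0.48]
contact_force: [1.2, 0.5, -2.7]
opening: 0.0555
grip_force: 66.4
```

Run:
```python
from h import *
o=get_obs();print(o["t"],o["q"].round(2),o["contact_force"].round(1))
R0=Ro.from_rotvec(o["tool_rot"]);K=(R0.inv()*RP(1)).as_rotvec();f=lambda s:R0*Ro.from_rotvec(K*s)
c=PL[1]+[0,0,.067]
rows(*[(o["tool_pos"]*(1-s)+(c+[0,0,.12])*s,f(s)) for s in(.34,.67,1)],(c+[0,0,.025],RP(1)))
```

```text
4.5 [-0.43 -0.55  2.12  0.26  1.2  -0.63] [ 1.2  0.5 -2.7]
[0.038, 0.038, -0.167, 0.407, 0.078, 0.066] mm 126 deg 32 to [0.513 0.048 0.246]
[0.037, 0.037, -0.162, 0.293, 0.27, 0.085] mm 122 deg 31 to [0.524 0.169 0.238]
[0.037, 0.037, -0.162, 0.113, 0.385, 0.071] mm 122 deg 31 to [0.534 0.29  0.23 ]
[0.0, 0.0, -0.0, 0.0, -0.0, 0.317] mm 95 deg 0 to [0.534 0.29  0.135]
```

Request:
carry_out(rows=[[0.008,0.008,-0.035,0.08,0.015,0.013,1],[0.016,0.016,-0.07,0.17,0.03,0.028,1],[0.025,0.025,-0.11,0.27,0.05,0.044,1],[0.033,0.033,-0.145,0.36,0.07,0.058,1],[0.038,0.038,-0.167,0.407,0.078,0.066,1]])

```text
t: 5.0
tool_pos: [0.5109, 0.049, 0.2376]
tool_rot: [1.236, 2.656, 0.343]
contact_force: [-0.4, -0.6, -2.7]
opening: 0.0554
grip_force: 66.4
```

Request:
carry_out(rows=[[0.008,0.008,-0.035,0.06,0.055,0.018,1],[0.016,0.016,-0.07,0.12,0.11,0.035,1],[0.024,0.024,-0.105,0.18,0.17,0.052,1],[0.031,0.031,-0.14,0.24,0.22,0.07,1],[0.037,0.037,-0.162,0.293,0.27,0.085,1]])

```text
t: 5.5
tool_pos: [0.5215, 0.1696, 0.2299]
tool_rot: [0.538, 2.996, 0.181]
contact_force: [-1.0, 0.3, -2.1]
opening: 0.0553
grip_force: 66.4
```

Request:
carry_out(rows=[[0.008,0.008,-0.035,0.025,0.08,0.015,1],[0.016,0.016,-0.07,0.05,0.17,0.03,1],[0.025,0.025,-0.11,0.08,0.26,0.048,1],[0.033,0.033,-0.145,0.1,0.34,0.062,1],[0.037,0.037,-0.162,0.113,0.385,0.071,1]])

```text
t: 6.0
tool_pos: [0.5324, 0.2918, 0.222]
tool_rot: [0.243, -3.119, 0.001]
contact_force: [0.6, -0.4, -2.9]
opening: 0.0554
grip_force: 66.3
```

Request:
carry_out(rows=[[0,0,0,0,0,0,1],[0,0,0,0,0,0,1]])

```text
t: 6.2
tool_pos: [0.5325, 0.2899, 0.223]
tool_rot: [0.235, -3.121, 0.001]
contact_force: [0.5, -0.5, -3.1]
opening: 0.0556
grip_force: 66.3
```

Run:
```python
from h import *
o=get_obs();print(o["t"],o["q"].round(2),o["contact_force"].round(1),o["tool_pos"],o["opening"])
rows((PL[1]+[0,0,.067+.02],RP(1)))
S=get_image("side");T=get_image("top")
cv2.imwrite("pics/hold.png",np.hstack([up(S["img"],190,70,160,200,2.5),up(T["img"],150,130,160,200,2.5)]))
```

```text
6.2 [ 0.37  0.02  1.66  0.    1.47 -1.35] [ 0.5 -0.5 -3.1] [0.53248871 0.28986949 0.2229986 ] 0.05562681989867674
[0.0, -0.004, 0.0, -0.01, 0.001, 0.31] mm 93 deg 1 to [0.534 0.29  0.13 ]
```

View pics/hold.png

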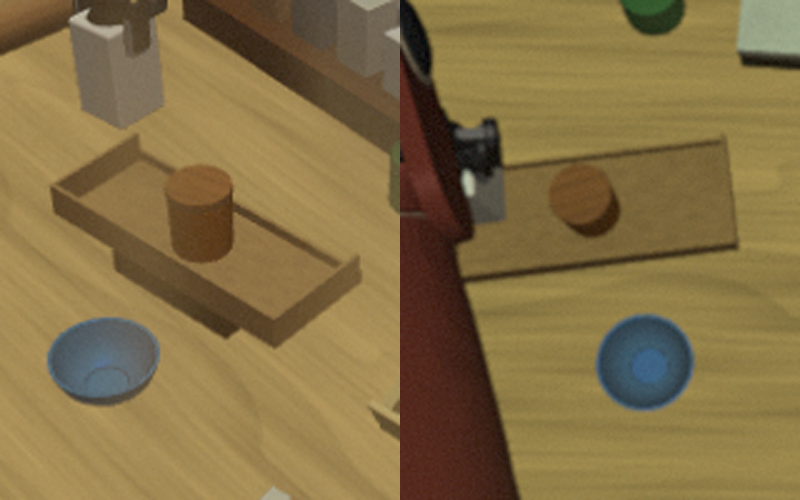

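The side crop shows the bottle held upright, lower corner at (122,128), above the tray's far-left place. The tray's far wall is clearly the low one. I'll go down to about 20 mm of clearance and check the height of the bottle's bottom from that corner.

Request:
carry_out(rows=[[0,-0.001,0,-0.003,0,0.09,1],[0,-0.003,0,-0.006,0,0.18,1],[0,-0.004,0,-0.01,0,0.26,1],[0,-0.004,0,-0.01,0,0.31,1],[0,-0.004,0,-0.01,0,0.31,1]])

```text
t: 6.8
tool_pos: [0.533, 0.2894, 0.1281]
tool_rot: [0.235, -3.13, 0.001]
contact_force: [-0.2, -0.3, -2.5]
opening: 0.0553
grip_force: 66.2
```

Run:
```python
from h import *
S=get_image("side")
p=np.array([.5325,.2899,.223]); c=p-.028*xs-.028*ys
for px in((238.5,120.9),):
    o,r=ray(S,px); k=((c-o)[:2]@r[:2])/(r[:2]@r[:2]); print("bottom corner z",(o+k*r),"expected",c,.156)
rows((PL[1]+[0,0,.067],RP(1)))
o=get_obs();print(o["t"],o["tool_pos"],o["contact_force"])
```

```text
bottom corner z [0.51276559 0.25576183 0.16202828] expected [0.50900181 0.25802783 0.223     ] 0.156
[0.0, -0.0, 0.0, -0.0, 0.001, 0.067] mm 20 deg 0 to [0.534 0.29  0.11 ]
6.85 [0.53422182 0.29006223 0.13016901] [ 0.92063031  0.2162726  -2.75877175]
```

Request:
carry_out(rows=[[0,0,0,0,0,0.02,1],[0,0,0,0,0,0.035,1],[0,0,0,0,0,0.045,1],[0,0,0,0,0,0.05,1],[0,0,0,0,0,0.05,1]])

```text
t: 7.35
tool_pos: [0.5347, 0.291, 0.1158]
tool_rot: [-0.237, 3.131, 0.002]
contact_force: [0.2, -0.3, -2.3]
opening: 0.055
grip_force: 66.3
```

Request:
carry_out(rows=[[0,0,0,0,0,0.003,1],[0,0,0,0,0,0.006,1],[0,0,0,0,0,0.009,1],[0,0,0,0,0,0.009,1]])

```text
t: 7.75
tool_pos: [0.5347, 0.2909, 0.1131]
tool_rot: [-0.237, 3.131, 0.002]
contact_force: [1.1, -0.1, -3.5]
opening: 0.0549
grip_force: 66.3
```

Request:
carry_out(rows=[[0,0,0,0,0,0.003,1],[0,0,0,0,0,0.006,1],[0,0,0,0,0,0.006,1]])

```text
t: 8.05
tool_pos: [0.5347, 0.291, 0.1112]
tool_rot: [-0.237, 3.131, 0.002]
contact_force: [-0.1, -0.4, -3.5]
opening: 0.0553
grip_force: 66.3
```

Request:
carry_out(rows=[[0,0,0,0,0,0.003,1],[0,0,0,0,0,0.005,1],[0,0,0,0,0,0.005,1]])

```text
t: 8.35
tool_pos: [0.5348, 0.291, 0.1098]
tool_rot: [-0.237, 3.131, 0.002]
contact_force: [0.5, -0.2, -2.2]
opening: 0.055
grip_force: 66.3
```

Request:
carry_out(rows=[[0,0,0,0,0,0.003,1],[0,0,0,0,0,0.004,1],[0,0,0,0,0,0.004,1]])

```text
t: 8.65
tool_pos: [0.5352, 0.2911, 0.1096]
tool_rot: [-0.237, 3.13, 0.002]
contact_force: [-1.1, -0.9, 1.2]
opening: 0.0553
grip_force: 66.6
```

Request:
carry_out(rows=[[0,0,0,0,0,0,-0.2],[0,0,0,0,0,0,-0.4],[0,0,0,0,0,0,-0.6],[0,0,0,0,0,0,-0.6],[0,0,0,0,0,0,-0.6]])

```text
t: 9.15
tool_pos: [0.5348, 0.2911, 0.1087]
tool_rot: [-0.237, 3.131, 0.002]
contact_force: [-0.1, 0.5, -0.5]
opening: 0.0682
grip_force: 0.0
```

Run:
```python
from h import *
o=get_obs();p=o["tool_pos"];print(o["t"],p,o["contact_force"],o["opening"])
R1=RP(1);R0=Ro.from_rotvec(o["tool_rot"]);K=(R0.inv()*RG).as_rotvec();f=lambda s:R0*Ro.from_rotvec(K*s)
a=p+[0,0,.15];b=grasp(2,.175)+[0,0,.05]
rows((a,R0),*[(a*(1-s)+b*s,f(s)) for s in(.33,.67,1)],(grasp(2,.150),RG))
```

```text
9.15 [0.53478428 0.29107872 0.10866089] [-0.11740034  0.51274937 -0.50385964] 0.0681911973783043
[0.0, 0.0, 0.0, -0.001, 0.001, -0.5] mm 150 deg 0 to [0.535 0.291 0.259]
[-0.036, -0.036, 0.162, 0.099, -0.553, 0.021] mm 169 deg 31 to [0.53  0.123 0.252]
[-0.037, -0.037, 0.167, -0.19, -0.546, -0.037] mm 174 deg 32 to [ 0.526 -0.051  0.245]
[-0.036, -0.036, 0.162, -0.429, -0.359, -0.052] mm 169 deg 31 to [ 0.521 -0.219  0.239]
[0.0, 0.0, -0.0, 0.0, -0.07, 0.234] mm 73 deg 0 to [ 0.532 -0.218  0.166]
```

Request:
carry_out(rows=[[0,0,0,0,0,-0.05,-0.6],[0,0,0,0,0,-0.15,-0.6],[0,0,0,0,0,-0.3,-0.6],[0,0,0,0,0,-0.45,-0.8],[0,0,0,0,0,-0.5,-1]])

```text
t: 9.65
tool_pos: [0.5369, 0.2918, 0.267]
tool_rot: [-0.237, 3.12, 0.007]
contact_force: [1.0, 1.1, 1.4]
opening: 0.0852
grip_force: 0.0
```

Request:
carry_out(rows=[[-0.036,-0.036,0.162,0.099,-0.553,0.021,-1],[-0.036,-0.036,0.162,0.099,-0.553,0.021,-1],[-0.036,-0.036,0.162,0.099,-0.553,0.021,-1],[-0.036,-0.036,0.162,0.099,-0.553,0.021,-1],[-0.036,-0.036,0.162,0.099,-0.553,0.021,-1]])

```text
t: 10.15
tool_pos: [0.5297, 0.1198, 0.2525]
tool_rot: [0.548, 2.981, 0.184]
contact_force: [0.4, 0.7, -0.2]
opening: 0.0852
grip_force: 0.0
```

Request:
carry_out(rows=[[-0.037,-0.037,0.167,-0.19,-0.546,-0.037,-1],[-0.037,-0.037,0.167,-0.19,-0.546,-0.037,-1],[-0.037,-0.037,0.167,-0.19,-0.546,-0.037,-1],[-0.037,-0.037,0.167,-0.19,-0.546,-0.037,-1],[-0.037,-0.037,0.167,-0.19,-0.546,-0.037,-1]])

```text
t: 10.65
tool_pos: [0.5255, -0.053, 0.2452]
tool_rot: [1.261, 2.632, 0.348]
contact_force: [-0.0, 0.6, 0.4]
opening: 0.0853
grip_force: 0.0
```

Request:
carry_out(rows=[[-0.036,-0.036,0.162,-0.429,-0.359,-0.052,-1],[-0.036,-0.036,0.162,-0.429,-0.359,-0.052,-1],[-0.036,-0.036,0.162,-0.429,-0.359,-0.052,-1],[-0.036,-0.036,0.162,-0.429,-0.359,-0.052,-1],[-0.036,-0.036,0.162,-0.429,-0.359,-0.052,-1]])

```text
t: 11.15
tool_pos: [0.5219, -0.2201, 0.2381]
tool_rot: [1.836, 2.139, 0.477]
contact_force: [0.3, 0.8, -0.9]
opening: 0.0854
grip_force: 0.0
```

Run:
```python
from h import *
o=get_obs();print(o["t"],o["q"].round(2))
rows((grasp(2,.155),RG),(grasp(2,.066),RG))
S=get_image("side");T=get_image("top")
cv2.imwrite("pics/one.png",np.hstack([up(S["img"],200,90,130,125,3.07),up(T["img"],155,165,130,125,3.07)]))
```

```text
11.15 [-0.69 -0.32  1.98  0.35  1.2  -0.92]
[0.0, -0.001, 0.0, 0.003, -0.071, 0.216] mm 68 deg 0 to [ 0.53  -0.218  0.17 ]
[0.0, 0.0, 0.0, -0.0, -0.0, 0.297] mm 89 deg 0 to [ 0.567 -0.212  0.09 ]
```

View pics/one.png

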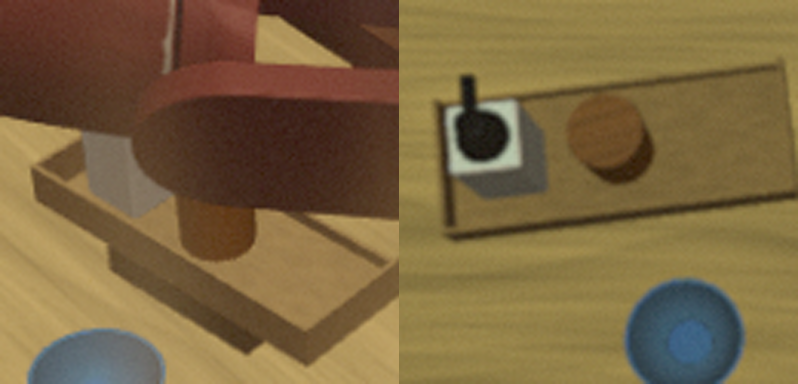

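The first bottle stands in the tray with its spout over the far, low wall: pump at (482,135), tip at (467,78) in the top crop. The tray is level and in place. Next is bottle 2.

Request:
carry_out(rows=[[0,0,0,0.003,-0.071,0.1,-1],[0,0,0,0.003,-0.071,0.18,-1],[0,0,0,0.003,-0.071,0.216,-1],[0,0,0,0.003,-0.071,0.216,-1]])

```text
t: 11.65
tool_pos: [0.5299, -0.2152, 0.1692]
tool_rot: [1.834, 2.144, 0.478]
contact_force: [0.1, 0.4, -0.2]
opening: 0.0856
grip_force: 0.0
```

Run:
```python
from h import *
rows((grasp(2,.066),RG))
```

```text
[0.0, -0.002, 0.001, -0.01, 0.0, 0.292] mm 88 deg 0 to [ 0.567 -0.212  0.09 ]
```

Request:
carry_out(rows=[[0,0,0,-0.01,0,0.08,-1],[0,0,0,-0.01,0,0.16,-1],[0,0,0,-0.01,0,0.23,-1],[0,0,0,-0.01,0,0.28,-1],[0,0,0,-0.01,0,0.292,-1]])

```text
t: 12.15
tool_pos: [0.5675, -0.2138, 0.0912]
tool_rot: [1.834, 2.141, 0.478]
contact_force: [0.3, 0.5, 0.2]
opening: 0.0859
grip_force: 0.0
```

Request:
carry_out(rows=[[0,0,0,0,0,0,-0.3],[0,0,0,0,0,0,0],[0,0,0,0,0,0,0.2],[0,0,0,0,0,0,0.5],[0,0,0,0,0,0,1]], force=60)

```text
t: 12.65
tool_pos: [0.5668, -0.2152, 0.0931]
tool_rot: [1.834, 2.138, 0.476]
contact_force: [-5.3, 1.0, 3.3]
opening: 0.0553
grip_force: 62.3
```

Request:
carry_out(rows=[[0,0,0,0,0,0,1],[0,0,0,0,0,0,1]])

```text
t: 12.85
tool_pos: [0.5668, -0.2153, 0.0932]
tool_rot: [1.834, 2.138, 0.476]
contact_force: [-5.4, -0.1, 4.1]
opening: 0.0552
grip_force: 62.3
```

Run:
```python
from h import *
o=get_obs();print(o["t"],o["q"].round(2));p=o["tool_pos"]
print("h",.066+(p-grasp(2,.066))@AX, (p-grasp(2,.066))@ys)
```

```text
12.85 [-0.63 -0.07  2.02  0.39  0.9  -0.98]
h 0.06932320217602234 -0.0029888363512868663
```

Request:
carry_out(rows=[[0,0,0,0,0,-0.03,1],[0,0,0,0,0,-0.08,1],[0,0,0,0,0,-0.15,1],[0,0,0,0,0,-0.22,1],[0,0,0,0,0,-0.27,1]])

```text
t: 13.35
tool_pos: [0.5323, -0.2203, 0.1667]
tool_rot: [1.834, 2.138, 0.476]
contact_force: [-0.2, 0.2, -1.7]
opening: 0.0549
grip_force: 66.4
```

Request:
carry_out(rows=[[0,0,0,0.03,0.02,-0.08,1],[0,0,0,0.06,0.05,-0.18,1],[0,0,0,0.11,0.08,-0.27,1],[0,0,0,0.11,0.08,-0.27,1]])

```text
t: 13.75
tool_pos: [0.5165, -0.1897, 0.2547]
tool_rot: [1.826, 2.133, 0.477]
contact_force: [0.3, -1.3, -2.1]
opening: 0.0552
grip_force: 66.5
```

Run:
```python
from h import *
o=get_obs();print(o["t"],o["q"].round(2),o["contact_force"].round(1))
R0=Ro.from_rotvec(o["tool_rot"]);K=(R0.inv()*RP(2)).as_rotvec();f=lambda s:R0*Ro.from_rotvec(K*s)
c=PL[2]+[0,0,.069]
rows(*[(o["tool_pos"]*(1-s)+(c+[0,0,.11])*s,f(s)) for s in(.34,.67,1)])
```

```text
13.75 [-0.65 -0.39  2.01  0.33  1.22 -0.87] [ 0.3 -1.3 -2.1]
[0.038, -0.037, 0.167, 0.32, 0.077, 0.076] mm 101 deg 32 to [ 0.532 -0.09   0.244]
[0.037, -0.036, 0.162, 0.314, -0.087, 0.037] mm 98 deg 31 to [0.547 0.006 0.233]
[0.037, -0.036, 0.162, 0.235, -0.227, 0.023] mm 98 deg 31 to [0.563 0.103 0.222]
```

Request:
carry_out(rows=[[0.008,-0.008,0.035,0.06,0.015,0.015,1],[0.016,-0.016,0.07,0.13,0.03,0.03,1],[0.025,-0.025,0.11,0.21,0.05,0.05,1],[0.033,-0.032,0.145,0.28,0.067,0.066,1],[0.038,-0.037,0.167,0.32,0.077,0.076,1]])

```text
t: 14.25
tool_pos: [0.5303, -0.0882, 0.2355]
tool_rot: [2.435, 1.626, 0.339]
contact_force: [0.4, -0.3, -3.0]
opening: 0.0552
grip_force: 66.4
```

Request:
carry_out(rows=[[0.008,-0.008,0.035,0.06,-0.017,0.007,1],[0.016,-0.016,0.07,0.13,-0.035,0.015,1],[0.025,-0.024,0.11,0.21,-0.058,0.024,1],[0.033,-0.032,0.145,0.28,-0.077,0.033,1],[0.037,-0.036,0.162,0.314,-0.087,0.037,1]])

```text
t: 14.75
tool_pos: [0.5456, 0.0083, 0.225]
tool_rot: [2.875, 0.988, 0.174]
contact_force: [0.1, -0.7, -2.4]
opening: 0.0552
grip_force: 66.4
```

Request:
carry_out(rows=[[0.008,-0.008,0.035,0.05,-0.05,0.005,1],[0.016,-0.016,0.07,0.1,-0.1,0.01,1],[0.025,-0.024,0.11,0.16,-0.15,0.015,1],[0.033,-0.032,0.145,0.21,-0.2,0.02,1],[0.037,-0.036,0.162,0.235,-0.227,0.023,1]])

```text
t: 15.25
tool_pos: [0.5606, 0.1044, 0.2148]
tool_rot: [-3.125, -0.238, 0.013]
contact_force: [-0.2, -0.8, -3.0]
opening: 0.0555
grip_force: 66.3
```

Request:
carry_out(rows=[[0,0,0,0,0,0,1],[0,0,0,0,0,0,1]])

```text
t: 15.45
tool_pos: [0.5605, 0.1029, 0.2156]
tool_rot: [-3.126, -0.243, 0.01]
contact_force: [-0.5, 1.2, -2.5]
opening: 0.055
grip_force: 66.3
```

Run:
```python
from h import *
o=get_obs();print(o["t"],o["q"].round(2),o["contact_force"].round(1),o["tool_pos"],o["opening"])
rows((PL[2]-.002*xs+[0,0,.069+.02],RP(2)))
```

```text
15.45 [ 0.05 -0.06  1.76  0.01  1.46  1.46] [-0.5  1.2 -2.5] [0.56046598 0.10291882 0.21561604] 0.0550200544837873
[-0.002, 0.002, 0.002, 0.002, 0.004, 0.279] mm 84 deg 1 to [0.561 0.102 0.132]
```

Request:
carry_out(rows=[[0,0,0,0,0,0.09,1],[-0.001,0.001,0.001,0,0.002,0.18,1],[-0.002,0.002,0.002,0.002,0.004,0.25,1],[-0.002,0.002,0.002,0.002,0.004,0.28,1],[-0.002,0.002,0.002,0.002,0.004,0.28,1]])

```text
t: 15.95
tool_pos: [0.56, 0.1022, 0.1311]
tool_rot: [-3.132, -0.231, 0.002]
contact_force: [-0.5, -0.3, -2.7]
opening: 0.0552
grip_force: 66.3
```

Run:
```python
from h import *
o=get_obs();print(o["t"],o["contact_force"].round(1),o["tool_pos"])
rows((PL[2]-.002*xs+[0,0,.069],RP(2)))
```

```text
15.95 [-0.5 -0.3 -2.7] [0.55998034 0.10219276 0.13112499]
[-0.0, 0.0, -0.001, 0.003, 0.0, 0.064] mm 19 deg 0 to [0.561 0.102 0.112]
```

Request:
carry_out(rows=[[0,0,0,0,0,0.02,1],[0,0,0,0,0,0.035,1],[0,0,0,0,0,0.045,1],[0,0,0,0,0,0.05,1],[0,0,0,0,0,0.05,1]])

```text
t: 16.45
tool_pos: [0.5613, 0.1029, 0.1178]
tool_rot: [-3.132, -0.232, -0.003]
contact_force: [-0.3, -0.0, -3.3]
opening: 0.0553
grip_force: 66.4
```

Request:
carry_out(rows=[[0,0,0,0,0,0.003,1],[0,0,0,0,0,0.006,1],[0,0,0,0,0,0.006,1]])

```text
t: 16.75
tool_pos: [0.5613, 0.1029, 0.116]
tool_rot: [-3.132, -0.232, -0.003]
contact_force: [0.3, 0.1, -2.9]
opening: 0.0549
grip_force: 66.4
```

Request:
carry_out(rows=[[0,0,0,0,0,0.003,1],[0,0,0,0,0,0.004,1],[0,0,0,0,0,0.004,1]])

```text
t: 17.05
tool_pos: [0.5613, 0.1029, 0.1148]
tool_rot: [-3.132, -0.231, -0.003]
contact_force: [0.3, -0.0, -3.1]
opening: 0.0549
grip_force: 66.4
```

Request:
carry_out(rows=[[0,0,0,0,0,0.003,1],[0,0,0,0,0,0.005,1],[0,0,0,0,0,0.005,1]])

```text
t: 17.35
tool_pos: [0.5612, 0.1029, 0.1132]
tool_rot: [-3.132, -0.231, -0.003]
contact_force: [0.1, -0.8, -2.6]
opening: 0.0548
grip_force: 66.4
```

Request:
carry_out(rows=[[0,0,0,0,0,0.002,1],[0,0,0,0,0,0.004,1],[0,0,0,0,0,0.004,1]])

```text
t: 17.65
tool_pos: [0.5612, 0.1029, 0.112]
tool_rot: [-3.132, -0.232, -0.003]
contact_force: [0.8, 0.0, -1.6]
opening: 0.0549
grip_force: 66.4
```

Request:
carry_out(rows=[[0,0,0,0,0,0.002,1],[0,0,0,0,0,0.003,1],[0,0,0,0,0,0.003,1]])

```text
t: 17.95
tool_pos: [0.5614, 0.1029, 0.1113]
tool_rot: [-3.132, -0.231, -0.003]
contact_force: [-0.0, -0.6, -2.5]
opening: 0.0549
grip_force: 66.5
```

Request:
carry_out(rows=[[0,0,0,0,0,0.002,1],[0,0,0,0,0,0.003,1],[0,0,0,0,0,0.003,1]])

```text
t: 18.25
tool_pos: [0.5617, 0.103, 0.1113]
tool_rot: [-3.132, -0.231, -0.004]
contact_force: [-2.8, 1.3, 4.5]
opening: 0.0554
grip_force: 67.0
```

Request:
carry_out(rows=[[0,0,0,0,0,-0.002,-0.2],[0,0,0,0,0,-0.002,-0.4],[0,0,0,0,0,-0.002,-0.6],[0,0,0,0,0,-0.002,-0.6],[0,0,0,0,0,-0.002,-0.6]])

```text
t: 18.75
tool_pos: [0.5614, 0.1028, 0.1109]
tool_rot: [-3.132, -0.231, -0.003]
contact_force: [0.9, 0.0, -0.3]
opening: 0.0682
grip_force: 0.0
```

Request:
carry_out(rows=[[0,0,0,0,0,-0.05,-0.6],[0,0,0,0,0,-0.15,-0.6],[0,0,0,0,0,-0.3,-0.6],[0,0,0,0,0,-0.45,-0.6],[0,0,0,0,0,-0.5,-0.6]])

```text
t: 19.25
tool_pos: [0.5636, 0.1029, 0.2689]
tool_rot: [-3.133, -0.231, -0.021]
contact_force: [0.5, -0.8, 0.6]
opening: 0.0686
grip_force: 0.0
```

Request:
carry_out(rows=[[0,0,0,-0.2,0.4,-0.05,-0.6],[0,0,0,-0.4,0.7,-0.05,-0.6],[0,0,0,-0.4,0.7,-0.05,-0.6],[0,0,0,-0.4,0.7,-0.05,-0.6],[0,0,0,-0.4,0.7,-0.05,-0.6]])

```text
t: 19.75
tool_pos: [0.472, -0.1244, 0.2761]
tool_rot: [-3.133, -0.231, -0.004]
contact_force: [0.5, -0.3, 0.8]
opening: 0.0686
grip_force: 0.0
```

Run:
```python
from h import *
S=get_image("side");T=get_image("top")
cv2.imwrite("pics/end.png",np.hstack([up(S["img"],200,90,133,150,3),up(T["img"],155,150,133,150,3)]))
```

```text
(no output)
```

View pics/end.png

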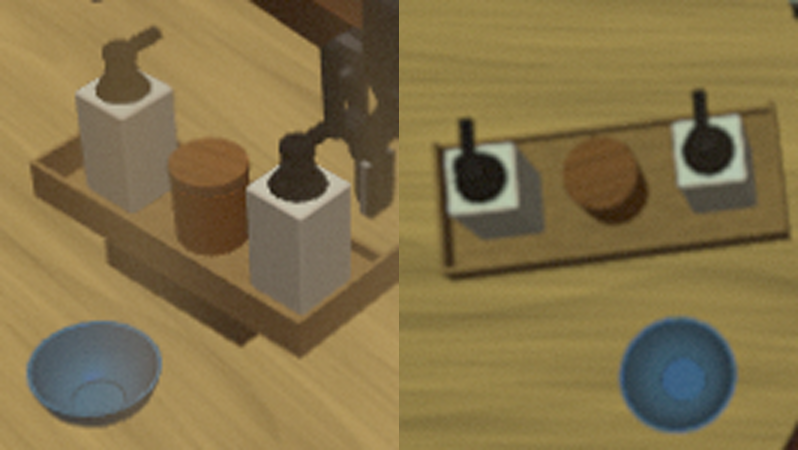

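Both bottles stand upright on either side of the candle, pumps at (480,178) and (708,148) in the top crop. Their spouts point out over the low far wall, and the tray corners are where they were.

```bash
python3 -c "
from station import *
print(finish_job())"
```

```text
the job is handed in; nothing more can be done
None
```

I handed the job in at about 20 s: both pump bottles stand upright in the tray, one on each side of the candle with spouts out over the low front wall, and the last pictures showed the tray and candle unmoved (I did not re-check the carton or the other goods).

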